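# Pour steel mixing balls down a chute into a beaker under a sprung collar

### The arm

A 7-joint arm with a two-finger parallel gripper is mounted at the origin on a cart in front of the work surface, level with it; the furniture and walls round the work are solid. World frame = base frame: x ahead of the robot, y to its left, z up, the work surface at z = 0. Lengths are in m, angles in rad, forces in N, time in s.
With the tool pointing down it reaches from about 0.35 to 0.9 m from the base axis. Payload 19.9 kg.
Tool frame: the origin (TCP) lies on the centre line of the jaws, within the pads' length; the fingertips stand 17 mm ahead of it and the grasp point (between the pads) lies 2 mm behind it; x points along the fingers, y is the direction in which the jaws open and shut, and the axes are right-handed (so a half turn about x gives the same grasp; the last joint's range is limited). The gripper opens to 94 mm and grips with 3 to 60 N. Pads are 16 mm wide; open, the fingers measure 119 mm over their backs; the gripper's body (75 mm by 177 mm) begins 78 mm behind the grasp point.
Start: joints at [-1.198, 0.417, -0.01, 1.614, 0.005, 1.111, -0.053], TCP at [0.251, 0.572, 0.222] pointing down, gripper open.
Joint ranges: [-2.81, 2.81], [-0.39, 2.02], [-1.27, 1.25], [0.06, 2.57], [-1.19, 4.33], [0.19, 2], [-2.82, 2.82]. Speed limits (rad/s): [1.89, 1.89, 2.39, 2.39, 3.01, 3.01, 3.01].

### API

Orientations are given as a unit quaternion [w, x, y, z].
In Python, from rig import robot, eoat, get_obs, snapshot, camera_model, spotter gives the robot as it stands. Calls block until the motion is done:
- robot.movep(position, orientation): joint-space move of the TCP to a pose.
- robot.servo_line(position, feed=0.15, attitude=None): straight line of the TCP; attitude=None keeps the orientation; feed is the mean speed in m/s.
- robot.move_j(angles): joint-space move.
- eoat.open_jaws() and eoat.grab(effort=None): open the fingers fully, or close them until they stop; effort is the grip in N (None keeps the last).
- robot.pause(seconds).
- robot.ik(position, orientation): joint angles nearest the present ones, or None.
- get_obs(): the state.
- snapshot(name): name is "scene" or "side" or "wrist"; returns (picture, depth): 420x560x3 uint8, red, green, blue; 420x560 float32, m along the optical axis (not along the pixel's ray), 0 where there is no reading.
- camera_model(name): a dict with "mtx" (3x3 intrinsics, pixels), "k1" (the pictures are not rectified: a ray, as slopes to the right and down, at radius r is drawn at 1 + k1 r^2 times it, then the intrinsics apply), "world_to_cam" (4x4, takes a point from world to camera coordinates); the wrist camera has in their place "mount" (4x4, takes a point from camera to tool coordinates, whose origin is the TCP and whose axes are the tool frame's). Camera axes: x right, y down, z forward; pixel columns grow to the right and rows downward; lengths in m; the calibration is good to about 2 mm. A picture is of the moment at which its call begins: read the wrist's pose just before it. camera_model takes no time and is no camera call.
A pose or a line that the arm cannot do raises robot.IKError and nothing moves.
- robot.job_done(): hands the job in, once; it reports no verdict.
Trained networks look in the newest picture that a camera, given by its name, has taken for a name from the list of things; names that differ only in an ending like _2 or _b are one class to them, and where a whole thing is asked for, a point or a joint stands for the part that bears it (a point fixed in the world has none). Each returns a list of dicts, best first, with "confidence" (0 to 1); they miss things now and then, are a little off and sometimes report something else, mostly with a low value. They report only what shows in the picture. A call takes as long as a camera call. They do not tell look-alikes from the thing itself.
- spotter.spot_in(camera, thing): "position" ([x, y, z] in m, in world coordinates, good to about 4 mm: the middle of the surface that is visible of it).
The state is a dict: "time": time; "qpos": joint angles; "joint_vel": joint speeds; "tau": joint torques, N m; "tcp_pos": TCP position; "ee_rot": TCP orientation; "contact_force": force on the tool from outside, world axes, zero at the start; "ft_torque": the same for the moment, N m; "width": finger opening in m.
Only numpy, scipy, OpenCV 4.12 (cv2) and the standard library are available. Lean on these libraries where they do the work, as an engineer would, in place of code of your own. Each camera call takes 0.05 s, during which the arm holds its last target. There are 200 camera calls.

### The job

Pick up the chute by its blue handle without spilling its four steel balls, and rest its nose bar on the near side of the white sprung collar over the beaker, spout pointing into the hole, before any ball rolls. Keep the nose resting there with a light press of about 3 newtons, never driving the collar hard onto its stop (it gives only 3 mm), and tilt the chute until all four balls have rolled into the beaker and lie there with the nose still resting. Then lay the empty chute flat on the bench, let go, and leave the stain bottle, the oil bottle and the dish where they are.

Things in the scene. Friction and masses are not known exactly. Their poses are not given: they have to be found in the camera images.
- chute: Straight aluminium pouring chute, blue handle, about 150 g, flat on the bench. Origin: on the centre line, under its flat foot; x to the spout, y left, z up. Foot plate 3 mm thick, x -74 to +28, y +-23 mm. Channel 18 mm wide inside, 24 outside: a level pan x -70 to -8 (floor z 3, walls to z 25), where the balls lie in a row, then a ramp climbing to the spout edge at x 72, z 26 mm.
- chute_nose (a point): Centre of the black nose bar (8 mm diameter, 26 mm long along chute y) fixed under the spout at chute x 62, y 0, z 13.5 mm. Its lowest line is 4 mm below this point; the spout edge is 10 mm ahead of it.
- chute_ramp (a point): Foot of the chute's ramp, at chute x -8, y 0, z 3 mm. The ramp climbs at 16 deg towards the spout, so the balls roll only once the chute is tipped nose down by more than 16 deg; 30 deg empties it in about a second.
- chute_grip (a point): Middle of the blue handle block, at chute x 10, y 0, z 70 mm. The block is 44 mm along chute x, 14 mm thick along y, from z 49 to 85 mm; it stands on a bridge 30 x 30 mm whose top is at z 49.
- ball_1: steel ball, 14 mm in diameter, 11 g; origin at its centre
- ball_2: same as ball_1
- ball_3: same as ball_1
- ball_4: same as ball_1
- stand: Grey stand fixed to the bench, base 110 x 100 x 10 mm, black clamp knob low on its -y side. Origin: on the bench under the beaker's axis; z up, x from the near side (where the nose is to rest) to the far side. A platform, clamped at a height that differs each time and is not measured, carries a glass beaker (46 mm wide, 58 high; its floor is 71 mm below the collar's top) and the white collar over it.
- collar_low (a point): Point on the beaker's axis, fixed to the stand's base, 117 mm over the bench: the lowest height the collar's top can have. The real top is 0 to 32 mm above this point. The collar is a ring, outer diameter 70, hole 34, 6 mm thick; along its far half (+-77 deg about stand +x, radius 30 to 33 mm) a splash guard rises 18 mm above its top.
- collar_seat (a point): Good place for the nose bar's centre as seen from above: 23 mm from the axis on the stand's -x side, with chute x along stand x (height 117 mm: as for collar_low, the real top is 0 to 32 mm higher). The collar is sprung: it starts to sink straight down at about 1.7 N, then yields 1 mm per 1.5 N, to a hard stop after 3 mm, at about 6.2 N.
- stain_a: small dark violet dropper bottle with a white cap, 34 mm wide, 89 mm high; origin at the centre of its underside; bystander
- oil_bottle: small brown bottle with a black cap, 34 mm wide, 70 mm high; origin at the centre of its underside; bystander
- petri_1: petri dish, 64 mm wide, 15 mm high; origin at the centre of its underside; bystander
Mind the look-alikes: they are no part of the job. What is shaped like the chute but pink is not meant.

How it is judged:
By the outcome, as a careful person would: the job done as asked, in the order asked, and still so for the second after the job is handed in, with the robot touching nothing.
It also fails if it takes over 69 s, if anything falls off the work surface, if the arm or the gripper's body presses on something with over 40 N, if the wrist force passes 120 N, or if a joint passes its speed limit or range.

## Working session

There is one attempt and no reset: what is moved stays moved. The work goes in short steps, each a Python script; the robot and the scene stay as the last script left them, time stands still between calls to the robot, and variables do not carry over. Pictures are saved under pics/ and viewed, about 8 in all and at most 12, crops included, and the job is handed in when it is done.

```bash
ls; mkdir -p pics; cat > h.py <<'E'
import numpy as np, cv2
from scipy.spatial.transform import Rotation as R
from rig import robot, eoat, get_obs, snapshot, camera_model, spotter
def save(n,im): cv2.imwrite('pics/'+n,cv2.cvtColor(im,cv2.COLOR_RGB2BGR))
def rot(q): return R.from_quat([q[1],q[2],q[3],q[0]])
def quat(r):
    x,y,z,w=r.as_quat(); return [w,x,y,z]
def cloud(cam,depth,obs=None):
    """world xyz for each pixel"""
    m=camera_model(cam); K=np.array(m['mtx']); k=m['k1']
    v,u=np.mgrid[0:depth.shape[0],0:depth.shape[1]]
    pts=np.stack([u,v],-1).reshape(-1,1,2).astype(float)
    n=cv2.undistortPoints(pts,K,np.array([k,0,0,0.])).reshape(-1,2)
    z=depth.reshape(-1,1); P=np.hstack([n*z,z])
    if cam=='wrist':
        T=np.array(m['mount']); P=P@T[:3,:3].T+T[:3,3]
        P=rot(obs['ee_rot']).apply(P)+obs['tcp_pos']
    else:
        T=np.linalg.inv(np.array(m['world_to_cam'])); P=P@T[:3,:3].T+T[:3,3]
    P=P.reshape(*depth.shape,3); P[depth==0]=np.nan
    return P
def project(cam,p):
    m=camera_model(cam);T=np.array(m['world_to_cam']);K=np.array(m['mtx'])
    c=T[:3,:3]@p+T[:3,3];a=c[:2]/c[2];a=a*(1+m['k1']*(a@a));return K[:2,:2]@a+K[:2,2]
E
cat > a.py <<'E'
from h import *
o=get_obs(); print(o['time'],o['tcp_pos'],o['ee_rot'],o['width'],o['contact_force'])
ims=[]
for c in ['scene','side']:
    im,d=snapshot(c); save(c+'0.png',im); np.savez(c+'0.npz',im=im,d=d,P=cloud(c,d))
    for t in ['chute','chute_nose','chute_grip','chute_ramp','stand','stain_a','oil_bottle','petri_1','ball_1']:
        for r in spotter.spot_in(c,t):
            p=np.array(r['position']); print(c,t,round(r['confidence'],2),p.round(3),project(c,p).round())
E
python3 a.py
```

```text
pics
0.0 [0.25118373 0.57191886 0.2218276 ] [ 0.69194869  0.1448499   0.69209538 -0.14570349] 0.09363502057373888 [ 0.32076134 -0.40755064 -0.30409176]
scene chute 0.88 [0.534 0.152 0.017] [224. 284.]
scene chute 0.79 [0.607 0.299 0.025] [139. 295.]
scene chute 0.73 [0.367 0.037 0.021] [321. 309.]
scene chute_nose 0.8 [0.37  0.034 0.022] [321. 307.]
scene chute_nose 0.72 [0.536 0.154 0.017] [222. 284.]
scene chute_nose 0.72 [0.606 0.301 0.026] [138. 296.]
scene chute_grip 0.82 [0.599 0.296 0.022] [143. 298.]
scene chute_grip 0.79 [0.369 0.036 0.023] [321. 307.]
scene chute_grip 0.59 [0.534 0.154 0.014] [223. 286.]
scene chute_ramp 0.84 [0.366 0.038 0.026] [321. 308.]
scene chute_ramp 0.73 [0.606 0.297 0.023] [141. 296.]
scene chute_ramp 0.59 [0.536 0.155 0.013] [222. 285.]
scene stand 0.82 [ 0.578 -0.106  0.053] [306. 209.]
scene stain_a 0.85 [ 0.479 -0.278  0.048] [386. 204.]
scene oil_bottle 0.64 [ 0.718 -0.013  0.036] [241. 200.]
scene oil_bottle 0.61 [ 0.576 -0.104  0.056] [306. 209.]
scene petri_1 0.69 [0.738 0.135 0.013] [185. 227.]
side chute 0.86 [0.616 0.29  0.026] [286. 195
[... 193 characters left out ...]
264. 216.]
side chute_nose 0.58 [0.375 0.018 0.025] [204. 235.]
side chute_grip 0.91 [0.376 0.02  0.024] [205. 236.]
side chute_grip 0.74 [0.543 0.139 0.024] [264. 216.]
side chute_grip 0.71 [0.62  0.287 0.025] [288. 195.]
side chute_ramp 0.91 [0.62  0.29  0.026] [287. 195.]
side chute_ramp 0.68 [0.378 0.018 0.025] [206. 236.]
side chute_ramp 0.63 [0.545 0.14  0.028] [265. 215.]
side stand 0.58 [ 0.587 -0.13   0.052] [279. 259.]
side stain_a 0.73 [ 0.488 -0.303  0.047] [233. 309.]
side oil_bottle 0.71 [ 0.726 -0.025  0.034] [329. 243.]
side oil_bottle 0.62 [0.544 0.138 0.025] [265. 216.]
side oil_bottle 0.61 [ 0.586 -0.132  0.053] [279. 259.]
side petri_1 0.71 [0.74  0.116 0.016] [328. 223.]
```

View pics/scene0.png

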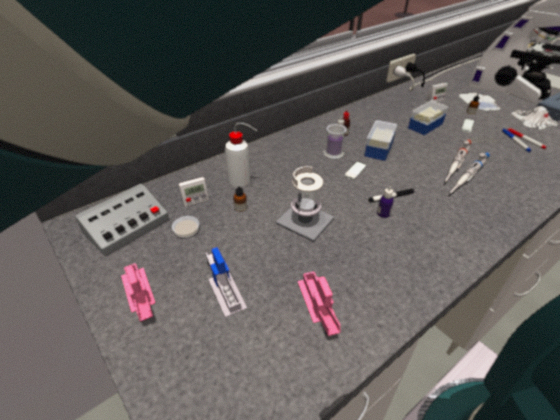

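View pics/side0.png

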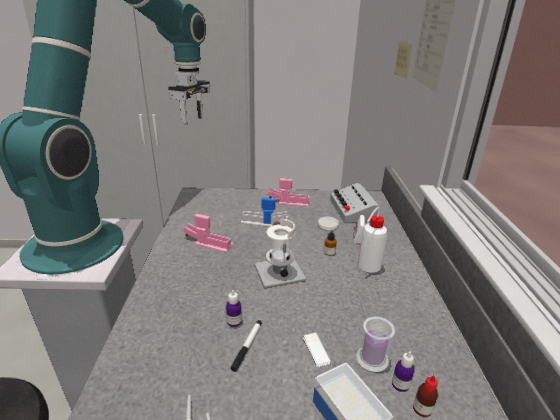

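The blue-handled chute is at (224,284) in the scene picture. The pink look-alikes at (138,292) and (320,303) aren't meant. The stand is at (306,205). Next I'll enlarge the chute and stand to confirm, and fit both from the cloud.

```bash
cat > b.py <<'E'
from h import *
for c in ['scene','side']:
    z=np.load(c+'0.npz'); im=z['im'].astype(int); P=z['P']
    r,g,b=im[...,0],im[...,1],im[...,2]
    near=(np.hypot(P[...,0]-.54,P[...,1]-.15)<.12)&(P[...,2]<.12)
    blue=near&(b>r+60)&(b>g+40)
    q=P[blue]; print(c,'blue',blue.sum(),np.nanmedian(q,0).round(3),np.nanmin(q,0).round(3),np.nanmax(q,0).round(3))
    top=q[q[:,2]>.078]; print(' top',len(top),top.mean(0).round(4))
    m=near&(P[...,2]>.008)&~blue
    a=P[m][:,:2]; cen=a.mean(0); u,s,vt=np.linalg.svd(a-cen,full_matrices=False); print(' body',m.sum(),cen.round(3),vt[0].round(3),((a-cen)@vt[0]).min().round(3),((a-cen)@vt[0]).max().round(3),P[m][:,2].max().round(3))
    ns=(np.hypot(P[...,0]-.58,P[...,1]+.12)<.1)
    for lo,hi in [(.006,.015),(.1,.13),(.13,.14),(.14,.15),(.15,.175)]:
        k=ns&(P[...,2]>lo)&(P[...,2]<hi); a=P[k]
        if len(a)>3:
            (cx,cy),(w,h),an=cv2.minAreaRect(a[:,:2].astype(np.float32)*1000); print(' stand',lo,len(a),a.mean(0).round(3),a.min(0).round(3),a.max(0).round(3),'rect',round(cx),round(cy),round(w),round(h),round(an,1))
z=np.load('scene0.npz')['im']
w=np.hstack([cv2.resize(z[235:325,190:260],None,fx=5,fy=5,interpolation=2),cv2.resize(z[155:245,265:345],None,fx=5,fy=5,interpolation=2)]); save('crop0.png',w)
print(camera_model('wrist')['mount'])
E
python3 b.py
```

```text
scene blue 305 [0.548 0.151 0.071] [ 0.532  0.101 -0.001] [0.651 0.164 0.087]
 top 134 [0.5515 0.1478 0.084 ]
 body 559 [0.527 0.154] [-0.987  0.16 ] -0.092 0.055 0.083
 stand 0.006 897 [ 0.576 -0.105  0.01 ] [ 0.524 -0.179  0.006] [ 0.645 -0.052  0.015] rect 589 -115 110 104 18.3
 stand 0.1 506 [ 0.586 -0.114  0.121] [ 0.555 -0.15   0.1  ] [ 0.622 -0.081  0.13 ] rect 588 -115 65 68 22.1
 stand 0.13 85 [ 0.611 -0.116  0.135] [ 0.586 -0.142  0.13 ] [ 0.623 -0.082  0.14 ] rect 608 -109 24 63 18.4
 stand 0.14 48 [ 0.611 -0.109  0.143] [ 0.587 -0.142  0.14 ] [ 0.621 -0.082  0.146] rect 609 -109 24 63 18.6
side blue 265 [0.552 0.137 0.056] [ 0.532  0.123 -0.002] [0.573 0.235 0.086]
 top 48 [0.5527 0.1421 0.0831]
 body 319 [0.54  0.145] [ 0.98  -0.197] -0.069 0.074 0.077
 stand 0.006 746 [ 0.585 -0.131  0.009] [ 0.524 -0.18   0.006] [ 0.653 -0.068  0.015] rect 587 -116 109 102 16.7
 stand 0.1 400 [ 0.585 -0.12   0.12 ] [ 0.553 -0.152  0.1  ] [ 0.621 -0.079  0.13 ] rect 588 -118 67 69 55.5
 stand 0.13 71 [ 0.605 -0.108  0.135] [ 0.587 -0.147  0.13 ] [ 0.618 -0.082  0.14 ] rect 606 -112 23 65 15.6
 stand 0.14 42 [ 0.609 -0.11   0.142] [ 0.587 -0.143  0.14 ] [ 0.62  -0.084  0.145] rect 607 -111 23 61 17.5
[[-8.11732806e-04 -2.77741994e-01  9.60655363e-01 -1.62685391e-01]
 [ 9.99999653e-01 -4.42232867e-05  8.32192159e-04  6.92197128e-05]
 [-1.88651372e-04  9.60655705e-01  2.77741933e-01 -8.12014075e-02]
 [ 0.00000000e+00  0.00000000e+00  0.00000000e+00  1.00000000e+00]]
```

View pics/crop0.png

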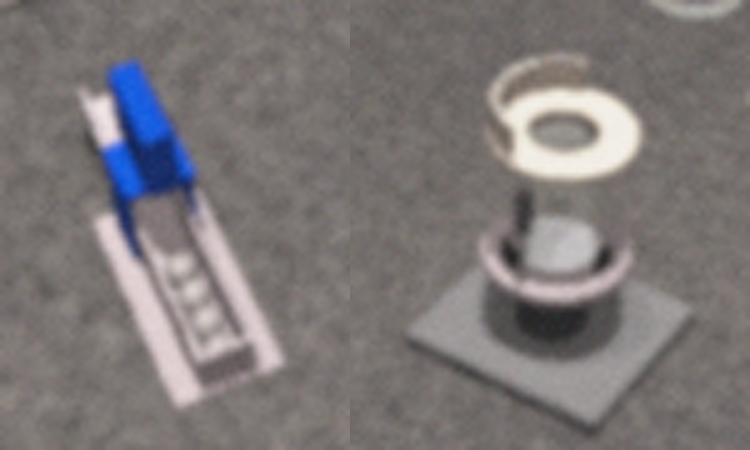

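Picture 3 confirms the blue-handled chute, with balls in the pan and the spout towards +x. The stand has the white collar with its guard on the far (+x) side. First fit: grip (0.552, 0.146), yaw about -10°; stand (0.588, -0.116), yaw about 17.5°, collar top about 0.126. Next I'll check IK for both grasp orientations.

```bash
cat >> h.py <<'E'
GR=np.array([.010,0,.072])   # grasp point in chute frame
NOSE=np.array([.062,0,.0135])
def att(yaw,tilt,flip):
    """chute orientation and tool orientation (tilt nose down, rad)"""
    C=R.from_euler('z',yaw)*R.from_euler('y',tilt)
    M=np.array([[0,0,1],[0,1,0],[-1,0,0]]).astype(float) # cols: tool axes in chute frame
    if flip: M=M@np.diag([1,-1,-1.])
    return C,C*R.from_matrix(M)
def tcp_from_grasp(g,T): return g+T.apply([.002,0,0])
def tcp_from_nose(n,yaw,tilt,flip,gr=GR):
    C,T=att(yaw,tilt,flip); return tcp_from_grasp(n+C.apply(gr-NOSE),T),quat(T)
E
cat > c.py <<'E'
from h import *
print(rot(get_obs()['ee_rot']).as_matrix().round(2))
g=np.array([.552,.146,.072]); cy=np.radians(-10); S=np.array([.588,-.1155]); sy=np.radians(17.5)
seat=np.r_[S-.023*np.array([np.cos(sy),np.sin(sy)]),.13]
for f in (0,1):
    print('flip',f)
    C,T=att(cy,0,f)
    for h in (0,.05,.15): print(' grasp',h,np.round(robot.ik(tcp_from_grasp(g+[0,0,h],T),quat(T)) if robot.ik(tcp_from_grasp(g+[0,0,h],T),quat(T)) is not None else np.nan,2))
    for t in (0,15,32):
        for dz in (0,.05):
            p,q=tcp_from_nose(seat+[0,0,dz],sy,np.radians(t),f); s=robot.ik(p,q); print(' seat',t,dz,None if s is None else np.round(s,2))
E
python3 c.py
```

```text
[[-0.    0.4   0.92]
 [-0.    0.92 -0.4 ]
 [-1.   -0.    0.  ]]
flip 0
 grasp 0 [-0.46  0.52  0.19  1.87 -0.14  0.76  1.2 ]
 grasp 0.05 [-0.48  0.45  0.21  1.85 -0.12  0.86  1.19]
 grasp 0.15 [-0.51  0.33  0.24  1.76 -0.09  1.06  1.16]
 seat 0 0 [-0.34  0.35  0.66  1.89 -0.26  0.98  2.32]
 seat 0 0.05 [-0.39  0.29  0.72  1.84 -0.22  1.09  2.29]
 seat 15 0 [-0.23  0.48  0.47  1.68 -0.08  1.27  2.14]
 seat 15 0.05 [-0.25  0.43  0.51  1.63 -0.07  1.36  2.14]
 seat 32 0 [-0.15  0.66  0.34  1.42  0.04  1.59  2.04]
 seat 32 0.05 [-0.16  0.62  0.36  1.38  0.05  1.68  2.05]
flip 1
 grasp 0 [-0.78  0.59  0.61  1.88 -0.46  0.81 -1.67]
 grasp 0.05 [-0.81  0.52  0.65  1.86 -0.4   0.9  -1.72]
 grasp 0.15 [-0.85  0.39  0.69  1.77 -0.27  1.08 -1.82]
 seat 0 0 [-0.54  0.43  0.94  1.9  -0.41  1.02 -0.68]
 seat 0 0.05 [-0.54  0.34  0.92  1.85 -0.3   1.1  -0.77]
 seat 15 0 [-0.47  0.57  0.84  1.68 -0.27  1.29 -0.83]
 seat 15 0.05 [-0.5   0.53  0.88  1.63 -0.25  1.38 -0.84]
 seat 32 0 [-0.41  0.77  0.77  1.43 -0.19  1.59 -0.89]
 seat 32 0.05 [-0.41  0.72  0.8   1.39 -0.16  1.68 -0.88]
```

```bash
cat > d.py <<'E'
from h import *
g=np.array([.552,.146,.072]); C,T=att(np.radians(-10),0,1)
robot.movep(tcp_from_grasp(g+[0,0,.14],T),quat(T))
o=get_obs(); im,d=snapshot('wrist'); print(o['time'],o['tcp_pos'],o['contact_force'])
P=cloud('wrist',d,o); save('wrist1.png',im); np.savez('wrist1.npz',im=im,P=P)
i=im.astype(int); r,gg,b=i[...,0],i[...,1],i[...,2]
blue=(b>r+50)&(b>gg+40)
top=blue&(P[...,2]>.079)&(P[...,2]<.092); a=P[top]
(c1,c2),(w,h),an=cv2.minAreaRect(a[:,:2].astype(np.float32)*1000); print('top',len(a),a.mean(0).round(4),'rect',c1,c2,w,h,an,'uv',np.argwhere(top).mean(0))
br=blue&(P[...,2]>.044)&(P[...,2]<.054); a=P[br]
if len(a)>10: print('bridge',len(a),a.mean(0).round(4),cv2.minAreaRect(a[:,:2].astype(np.float32)*1000))
near=(np.hypot(P[...,0]-.54,P[...,1]-.15)<.12)
bench=near&(np.abs(P[...,2])<.03); print('bench z',np.nanmedian(P[bench][:,2]))
m=near&(P[...,2]>.0018)&(P[...,2]<.006)&(i.min(-1)>140); a=P[m]; print('foot',len(a),cv2.minAreaRect(a[:,:2].astype(np.float32)*1000))
E
python3 d.py
```

```text
2.8917 [0.55184345 0.14689242 0.20991118] [-0.44235724 -0.19906347  1.19559676]
top 632 [0.5568 0.1466 0.0849] rect 555.3919067382812 147.0753631591797 13.859960556030273 42.946998596191406 77.24909210205078 uv [202.5443038  274.35601266]
bridge 350 [0.5552 0.1469 0.0493] ((555.0379028320312, 146.7250518798828), (28.57024574279785, 30.05783462524414), 79.49937438964844)
bench z 0.0004735837006400456
foot 1557 ((543.9033813476562, 163.1221160888672), (214.8242645263672, 224.02288818359375), 38.94791030883789)
```

View pics/wrist1.png

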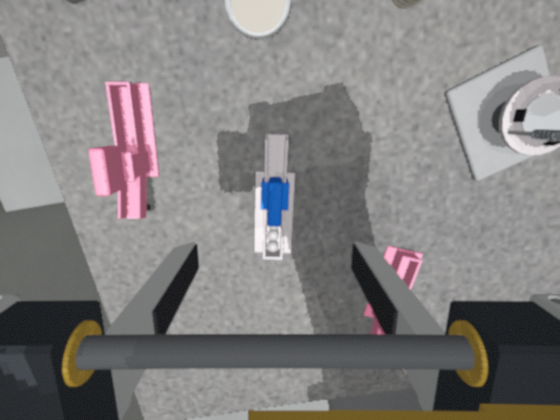

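Picture 4: the chute is at (274,200), spout up, with clear space around it for the fingers. The handle fits at (0.5552, 0.1470), top z 0.085, 14x43 mm, which matches the spec. The yaw is about -12°. Now to grasp, lift, carry to above the seat and look.

```bash
cat > e.py <<'E'
from h import *
g=np.array([.5552,.1470,.072]); cy=np.radians(-12); C,T=att(cy,0,1)
robot.movep(tcp_from_grasp(g+[0,0,.05],T),quat(T))
robot.servo_line(tcp_from_grasp(g,T),feed=.08)
f0=get_obs()['contact_force']
eoat.grab(55); robot.pause(.2)
o=get_obs(); print('grab',o['time'],o['width'],o['tcp_pos'],o['contact_force']-f0)
robot.servo_line(tcp_from_grasp(g+[0,0,.02],T),feed=.05); robot.pause(.2)
o=get_obs(); print('lift',o['time'],o['width'],o['contact_force']-f0,o['ft_torque'])
robot.servo_line(tcp_from_grasp(g+[0,0,.12],T),feed=.12)
S=np.array([.588,-.1155]); sy=np.radians(17.5)
seat=np.r_[S-.023*np.array([np.cos(sy),np.sin(sy)]),.13]
p,q=tcp_from_nose(seat+[0,0,.065],sy,0,1)
robot.servo_line(p,feed=.13,attitude=q)
robot.pause(.3)
o=get_obs(); im,d=snapshot('wrist'); print(o['time'],o['tcp_pos'],p,o['width'],o['contact_force']-f0)
P=cloud('wrist',d,o); save('wrist2.png',im); np.savez('wrist2.npz',im=im,P=P,tcp=o['tcp_pos'],q=o['ee_rot'])
im,d=snapshot('side'); np.savez('side2.npz',im=im,P=cloud('side',d)); save('side2.png',cv2.resize(im[120:300,180:380],None,fx=4,fy=3,interpolation=2)) 
E
python3 e.py
```

```text
grab 5.5667 0.013832328552683253 [0.55513732 0.14697649 0.06993535] [-0.54733438  0.07680657 -1.65848071]
lift 6.3167 0.01356693680960943 [-0.40715275  0.72444734 -2.09377932] [ 0.0123447   0.11333757 -0.07193029]
10.0167 [ 0.516501   -0.13794116  0.25145725] [ 0.51647123 -0.13805293  0.2515    ] 0.013650366226206212 [ 0.15833452  0.10535736 -2.1188041 ]
```

View pics/wrist2.png

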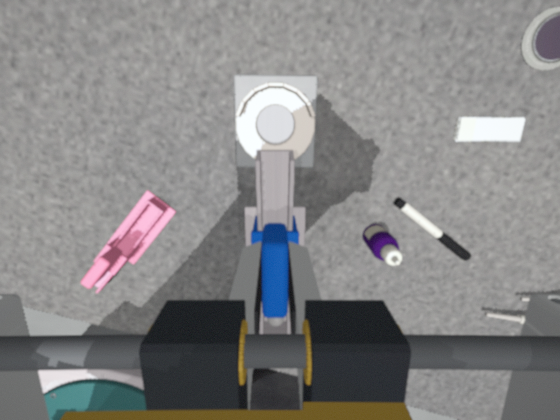

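Picture 5: the chute is held straight. Its spout, at (275,152), points at the collar centred at (275,124), and the base edges are parallel to the chute. Now I'll measure the collar and the chute's attitude in this view.

```bash
cat > f.py <<'E'
from h import *
z=np.load('wrist2.npz'); im=z['im'].astype(int); P=z['P']; sy=np.radians(17.5)
bm=(np.abs(P[...,2])<.01); print('bench',np.median(P[bm][:,2]))
a=P[(np.hypot(P[...,0]-.588,P[...,1]+.1155)<.09)]
b=a[(a[:,2]>.006)&(a[:,2]<.014)]; print('base',len(b),cv2.minAreaRect(b[:,:2].astype(np.float32)*1000))
u=np.zeros(P.shape[:2],bool); u[70:160,225:325]=True
zz=P[...,2]; h,e=np.histogram(zz[u&(zz>.1)&(zz<.16)],bins=60,range=(.1,.16)); print([(round(e[i],3),h[i]) for i in range(60) if h[i]>5])
t=u&(zz>.12)&(zz<.132)&(im.min(-1)>150); zt=np.median(zz[t]); t&=abs(zz-zt)<.002; print('top',zt,t.sum())
# circle fit with hulls: outer radius
q=P[t][:,:2]
from scipy.optimize import least_squares
# outer/inner by angle about initial centre, iterate
c=np.array([.588,-.1155])
for _ in range(8):
    r=np.linalg.norm(q-c,axis=1); th=np.arctan2(*(q-c).T[::-1]); bins=((th+np.pi)/(2*np.pi)*48).astype(int)
    outr=[q[bins==k][np.argmin(r[bins==k])] for k in range(48) if (bins==k).sum()>5]
    # inner edge points
    E=np.array(outr); s=least_squares(lambda v:np.hypot(*(E-v[:2]).T)-v[2],[*c,.017],loss='soft_l1',f_scale=.001); c=s.x[:2]
print('inner circle',s.x.round(4))
g=u&(zz>zt+.015)&(zz<zt+.022); G=P[g][:,:2]
s=least_squares(lambda v:np.hypot(*(G-v[:2]).T)-.0315,c,loss='soft_l1',f_scale=.001); gm=G.mean(0); print('guard',len(G),s.x.round(4),'dir deg',np.degrees(np.arctan2(*(gm-s.x)[::-1])).round(1))
# in chute frame expected
C,T=att(sy,0,1); seat=np.r_[np.array([.588,-.1155])-.023*np.array([np.cos(sy),np.sin(sy)]),.195]
L=C.inv().apply((P-seat).reshape(-1,3)).reshape(P.shape)+NOSE
blue=(im[...,2]>im[...,0]+50)&(im[...,2]>im[...,1]+40)
k=blue&(abs(L[...,2]-.085)<.006)&(abs(L[...,1])<.02); A=L[k]; print('handle top',len(A),A.mean(0).round(4),'x',A[:,0].min(),A[:,0].max(),'slope',np.polyfit(A[:,0],A[:,2],1),np.polyfit(A[:,0],A[:,1],1))
k=(abs(L[...,1])<.014)&(L[...,0]>.03)&(L[...,0]<.085)&(L[...,2]>0)&(L[...,2]<.05)&~blue; A=L[k]
for x in np.arange(.032,.08,.004):
    B=A[(A[:,0]>=x)&(A[:,0]<x+.004)]
    if len(B): W=B[abs(B[:,1])<.006]; print(x.round(3),len(B),'floor z',np.median(W[:,2]).round(4) if len(W) else None,'exp',(.003+(x+.002+.008)*np.tan(np.radians(16))).round(4),'y',B[:,1].min().round(4),B[:,1].max().round(4))
E
python3 f.py
```

```text
bench 0.0004296432733912059
base 2147 ((588.66357421875, -114.84123992919922), (109.40584564208984, 99.75987243652344), 16.916057586669922)
[(np.float64(0.122), np.int64(7)), (np.float64(0.123), np.int64(8)), (np.float64(0.124), np.int64(67)), (np.float64(0.125), np.int64(515)), (np.float64(0.126), np.int64(1398)), (np.float64(0.127), np.int64(749)), (np.float64(0.128), np.int64(88)), (np.float64(0.129), np.int64(15)), (np.float64(0.131), np.int64(11)), (np.float64(0.132), np.int64(11)), (np.float64(0.133), np.int64(12)), (np.float64(0.134), np.int64(15)), (np.float64(0.135), np.int64(14)), (np.float64(0.136), np.int64(8)), (np.float64(0.137), np.int64(12)), (np.float64(0.138), np.int64(10)), (np.float64(0.139), np.int64(14)), (np.float64(0.14), np.int64(7)), (np.float64(0.141), np.int64(16)), (np.float64(0.142), np.int64(58)), (np.float64(0.143), np.int64(167)), (np.float64(0.144), np.int64(157)), (np.float64(0.145), np.int64(44))]
top 0.1266206438466716 2780
inner circle [ 0.5889 -0.115   0.0171]
guard 436 [ 0.5887 -0.115 ] dir deg 17.8
handle top 2054 [0.0121 0.0003 0.085 ] x -0.011999013934776162 0.03203734454039166 slope [-0.02827453  0.08537159] [0.00622329 0.00020767]
0.032 191 floor z 0.0155 exp 0.015 y -0.0112 0.012
0.036 189 floor z 0.0168 exp 0.0162 y -0.0111 0.0119
0.04 195 floor z 0.018 exp 0.0173 y -0.0115 0.0124
0.044 199 floor z 0.0189 exp 0.0185 y -0.0116 0.0122
0.048 222 floor z 0.0202 exp 0.0196 y -0.0114 0.0121
0.052 209 floor z 0.0212 exp 0.0208 y -0.0113 0.012
0.056 225 floor z 0.0226 exp 0.0219 y -0.0112 0.0123
0.06 239 floor z 0.0236 exp 0.0231 y -0.0116 0.0124
0.064 254 floor z 0.0248 exp 0.0242 y -0.0115 0.0125
0.068 247 floor z 0.0259 exp 0.0254 y -0.0116 0.0123
0.072 35 floor z 0.0242 exp 0.0265 y -0.0103 0.0117
```

```bash
cat >> h.py <<'E'
SY=np.radians(17.5); SC=np.array([.5888,-.1150])
SEAT=SC-.023*np.array([np.cos(SY),np.sin(SY)])
def force(n=6):
    a=[]
    for _ in range(n): a.append(get_obs()['contact_force']); robot.pause(.02)
    return np.mean(a,0)
def go(z,tilt,feed):
    p,q=tcp_from_nose(np.r_[SEAT,z],SY,np.radians(tilt),1); robot.servo_line(p,feed=feed,attitude=q)
E
cat > g.py <<'E'
from h import *
go(.145,0,.08); go(.136,0,.03); robot.pause(.3)
f0=force(12); print('base',f0)
z=.1325; go(z,0,.02)
hist=[]
for _ in range(14):
    robot.pause(.06); f=force(5)-f0; hist.append((round(z*1e3,2),f.round(2).tolist(),get_obs()['tcp_pos'][2].round(5)))
    if f[2]>2.6: break
    z-=.0004 if f[2]<1.5 else .0003
    go(z,0,.01)
for h in hist: print(*h)
np.savez('seat.npz',f0=f0,z=z); print(get_obs()['time'],get_obs()['ft_torque'])
im,d=snapshot('wrist'); save('wrist3.png',cv2.resize(im[60:340,180:370],None,fx=2,fy=2,interpolation=2))
E
python3 g.py
```

```text
base [-0.3170046  -0.25370036 -2.33757759]
132.5 [0.44, 0.13, -0.13] 0.18903
132.1 [0.63, 0.39, 0.48] 0.18861
131.7 [0.75, 0.29, 0.76] 0.18819
131.3 [0.16, -0.31, 0.23] 0.18779
130.9 [0.21, 0.69, 0.09] 0.1874
130.5 [0.24, 0.13, 0.38] 0.18701
130.1 [-0.05, 0.24, 1.07] 0.18664
129.7 [-0.42, 0.34, 1.87] 0.18625
129.4 [-0.04, 0.22, 2.56] 0.18592
129.1 [-0.67, 0.12, 2.7] 0.1856
15.8333 [-0.04843709  0.09757202  0.04508351]
```

```bash
cat > t.py <<'E'
from h import *
s=np.load('seat.npz'); f0=s['f0'].copy(); z=float(s['z'])
f=force(10)-f0; print('start',f.round(2),z)
for t in np.arange(2.5,30.1,2.5):
    go(z,t,.05); f=force(4)-f0; 
    dz=np.clip(-.2e-3*(3-f[2]),-.2e-3,.2e-3); z=float(np.clip(z+dz,.1280,.1300))
    print(t,f.round(2),round(z*1e3,2))
np.savez('seat.npz',f0=s['f0'],z=z)
for _ in range(4):
    robot.pause(.2); f=force(8)-f0-[0,0,.43]; print('hold',f.round(2))
o=get_obs(); print(o['time'],o['width'],o['tcp_pos'])
im,d=snapshot('wrist'); save('wrist4.png',cv2.resize(im[60:340,140:420],None,fx=2,fy=2,interpolation=2))
im,d=snapshot('side'); save('side4.png',cv2.resize(im[190:290,220:340],None,fx=5,fy=5,interpolation=2))
E
python3 t.py
```

```text
start [-0.23 -0.27  3.14] 0.12909999999999994
2.5 [1.15 1.35 2.74] 129.05
5.0 [0.96 1.33 3.26] 129.1
7.5 [0.82 1.59 2.8 ] 129.06
10.0 [1.1  1.53 3.25] 129.11
12.5 [1.14 1.17 2.82] 129.07
15.0 [0.92 1.38 2.99] 129.07
17.5 [0.9  0.97 2.76] 129.02
20.0 [0.71 1.41 2.72] 128.97
22.5 [0.6  1.45 2.99] 128.96
25.0 [0.68 1.55 3.38] 129.04
27.5 [0.86 1.2  2.91] 129.02
30.0 [0.4  1.61 3.59] 129.14
hold [0.71 1.02 2.53]
hold [1.06 1.24 2.62]
hold [0.65 0.75 2.8 ]
hold [0.77 0.53 2.82]
21.1833 0.013642784387761358 [ 0.55089123 -0.12697333  0.20397151]
```

View pics/wrist4.png

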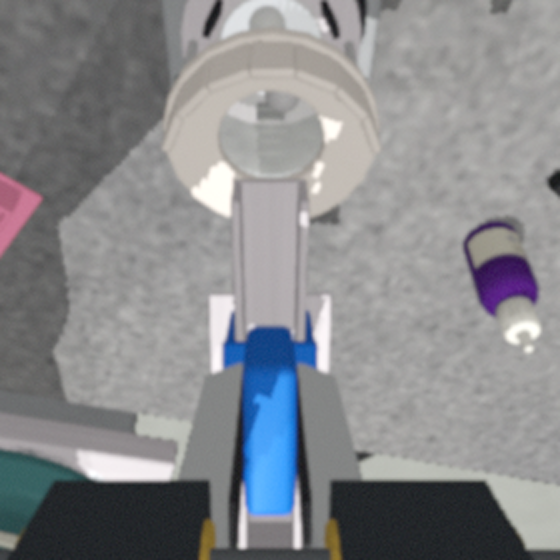

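View pics/side4.png

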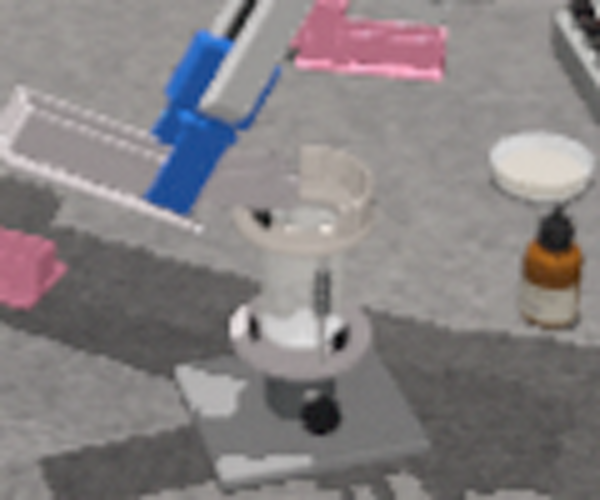

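Picture 6 shows the spout over the hole and the ramp empty. Picture 7 shows the nose bar on the near rim and a pan that looks empty. I'll tilt a little more and hold, to be sure, and look for the balls before lifting.

```bash
cat > t2.py <<'E'
from h import *
s=np.load('seat.npz'); f0=s['f0']+[0,0,.43]; z=float(s['z'])-.0001
for t in (32,34): go(z,t,.04); print(t,(force(6)-f0).round(2))
robot.pause(.5); print((force(10)-f0).round(2),get_obs()['time'])
np.savez('seat.npz',f0=s['f0'],z=z)
ims=[]
for c in ['wrist','scene','side']:
    im,d=snapshot(c)
    for r in spotter.spot_in(c,'ball_1'): print(c,round(r['confidence'],2),np.round(r['position'],3))
    ims.append(im)
w=cv2.resize(ims[0][0:200,180:340],(480,600),interpolation=2)
sc=cv2.resize(ims[1][140:240,250:340],(320,300),interpolation=2); sd=cv2.resize(ims[2][190:290,220:320],(320,300),interpolation=2)
save('chk5.png',np.hstack([w,np.vstack([sc,sd])]))
E
python3 t2.py
```

```text
32 [-0.13  1.97  2.9 ]
34 [-0.17  1.46  2.79]
[-0.05  1.5   2.05] 22.65
wrist 0.55 [ 0.58  -0.124  0.08 ]
```

View pics/chk5.png

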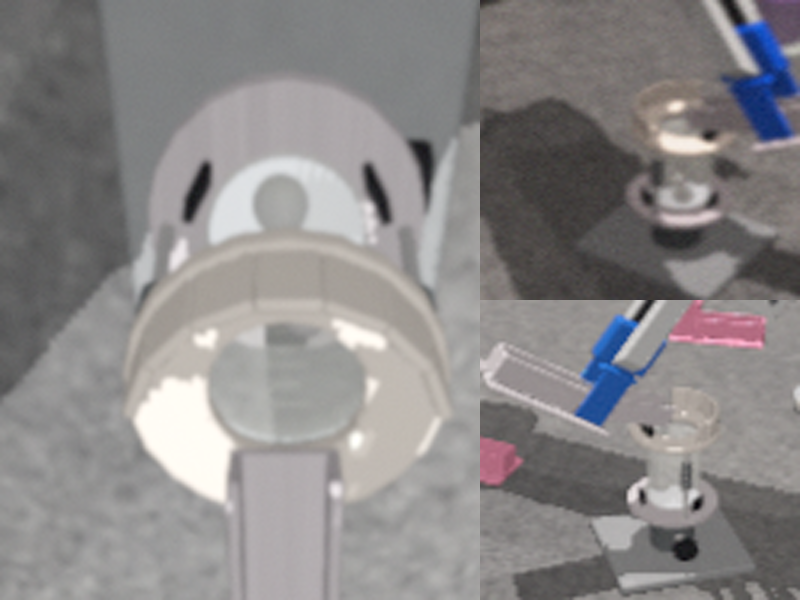

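Picture 8: one ball shows through the glass on the beaker's floor, at about (280,205), and the others are hidden by the collar. The pan and ramp are empty in the side and wrist views. At 34° nothing could stay, so I'll retract, weigh the chute as a check, and look again.

```bash
cat > u.py <<'E'
from h import *
s=np.load('seat.npz'); f0=s['f0']; z=float(s['z'])
go(z+.05,34,.06); go(z+.09,0,.08); robot.pause(.3)
fw=force(20); print('weight change z (expect +.43):',(fw-f0).round(2))
cy=np.radians(-12); C,T=att(cy,0,1); g=np.array([.5552,.1470,.072]); q=quat(T)
robot.servo_line(tcp_from_grasp(g+[0,0,.12],T),feed=.15,attitude=q)
im2,_=snapshot('scene'); im3,_=snapshot('side'); o=get_obs(); im1,_=snapshot('wrist'); print(o['time'])
for r in spotter.spot_in('scene','ball_1')+spotter.spot_in('side','ball_1'): print(round(r['confidence'],2),np.round(r['position'],3))
save('chk6.png',np.hstack([cv2.resize(im2[150:240,260:350],(400,400),interpolation=2),cv2.resize(im3[215:295,245:325],(400,400),interpolation=2)]))
save('scene6.png',im2)
E
python3 u.py
```

```text
weight change z (expect +.43): [ 0.22 -0.01  0.51]
27.5917
```

View pics/chk6.png

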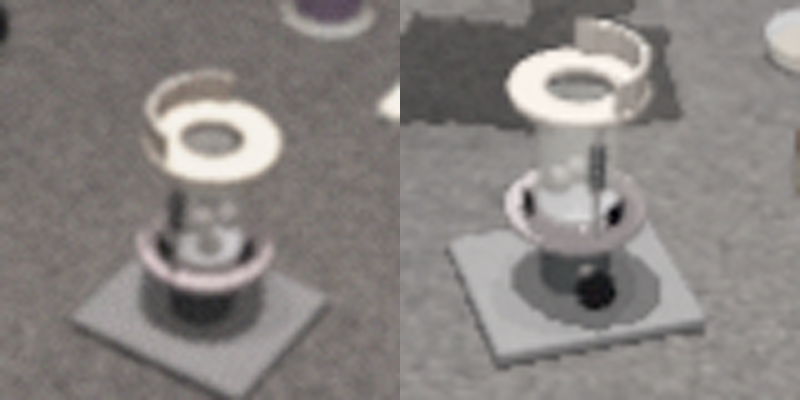

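Picture 9: several balls show in the beaker (left pane: (200,212), (225,212) and (210,240)). The weight changed by +0.51 N against 0.43 N expected, so the chute is empty. Now I'll lay it down.

```bash
cat > v.py <<'E'
from h import *
cy=np.radians(-12); C,T=att(cy,0,1); g=np.array([.5552,.1470,.072])
L=lambda h,f: robot.servo_line(tcp_from_grasp(g+[0,0,h],T),feed=f)
L(.03,.1); L(.004,.04); robot.pause(.2); f0=force(12); h=.0018; L(h,.02)
for _ in range(10):
    f=(force(5)-f0)[2]; print(round(h*1e3,2),f.round(2))
    if f>1.6: break
    h-=.0004; L(h,.01)
eoat.open_jaws(); robot.pause(.2); L(.06,.06); L(.14,.12); robot.pause(.3)
o=get_obs(); im,d=snapshot('wrist'); print(o['time'],o['width'],o['contact_force'])
P=cloud('wrist',d,o); i=im.astype(int); near=(np.hypot(P[...,0]-.54,P[...,1]-.15)<.1)
blue=near&(i[...,2]>i[...,0]+50)&(i[...,2]>i[...,1]+40)&(abs(P[...,2]-.085)<.006); print('handle top',P[blue].mean(0).round(4),np.polyfit(P[blue][:,0],P[blue][:,2],1))
save('end_wrist.png',im); im,_=snapshot('scene')
for t in ['stain_a','oil_bottle','petri_1']:
    for r in spotter.spot_in('scene',t): print(t,round(r['confidence'],2),np.round(r['position'],3))
save('end.png',np.hstack([i.astype(np.uint8)[0:300,150:400],im[120:420,90:420]]))
E
python3 v.py
```

```text
1.8 0.07
1.4 0.59
1.0 0.32
0.6 -0.11
0.2 -0.01
-0.2 3.39
35.75 0.09412849150813908 [-0.33519761  0.54745432 -0.17143951]
handle top [0.5568 0.1471 0.0849] [-0.02309607  0.09778074]
stain_a 0.73 [ 0.578 -0.104  0.054]
stain_a 0.56 [ 0.481 -0.283  0.048]
oil_bottle 0.63 [ 0.714 -0.017  0.02 ]
```

View pics/end.png

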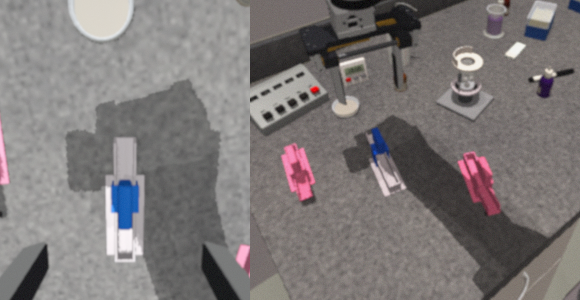

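Picture 10: the chute is flat in its old place and empty, the gripper is clear, and the bystanders stand where they were. Handing in.

```bash
python3 -c "
from h import *
robot.job_done(); print(get_obs()['time'])"
```

```text
the job is handed in; nothing more can be done
the job is handed in; nothing more can be done
```

The job is done and handed in, at about 36 s on the robot's clock. I lifted the chute by its blue handle and rested its nose on the near side of the collar. I pressed at about 3 N while tilting it to 34° about the nose, then laid it empty and flat where it had stood and let go.

**Press force:** it read 2.7 to 3.6 N during the tilt. The last reading at 34° was 2.05 N after allowing for the balls' weight. The force signal wanders by several tenths of a newton. The nose was set at most about 1.5 mm below first contact, so the collar stayed clear of its 3 mm stop.

**Balls:** I could count three in the beaker for certain; the fourth was never seen on its own. The pan and ramp looked empty, and the chute had lightened by 0.51 N, against 0.43 N expected for four balls. The ball detector gave one low-confidence hit at the tilted look and none afterwards.

**At the end:** the handle was back within 1 mm, its top at z 0.085 as before, and the gripper was clear. The stain bottle and oil bottle were found within about 5 mm of their first positions. The detector missed the dish in the last scene picture, but it shows there and in the wrist picture, apparently in its place.

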